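# Start a delicates wash with the wireless buttons

### The arm

A 6-joint arm with a two-finger parallel gripper is mounted at the origin on a cart in front of the work surface, level with it; the furniture and walls round the work are solid. World frame = base frame: x ahead of the robot, y to its left, z up, the work surface at z = 0. Lengths are in m, angles in rad, forces in N, time in s.
With the tool pointing down it reaches from about 0.275 to 0.825 m from the base axis. Payload 4.9 kg.
Tool frame: the origin (TCP) lies midway between the tips of the shut fingers; the grasp point (between the pads) lies 19 mm behind it; z points along the fingers, y is the line along which they close (so a half turn about z gives the same grasp; the last joint's range is limited). The gripper opens to 85 mm and grips with 20 to 120 N. Pads are 22 mm wide; open, the fingers measure 114 mm over their backs; the gripper's body (76 mm by 85 mm) begins 54 mm behind the grasp point. The pads swing forward as they close: fully open they stand 13 mm farther back than shut.
Start: joints at [0.968, 0.326, -0.193, 1.052, 0, 1.437], TCP at [0.248, 0.491, 0.231] pointing down, gripper open.
Joint ranges: [-2.65, 2.65], [-0.97, 1.79], [-1.3, 1.35], [-1.93, 2.1], [-1.47, 1.37], [-3.14, 3.14]. Speed limits (rad/s): [2.57, 2.57, 3.14, 3.14, 3.14, 3.14].

### API

Orientations are given as [roll, pitch, yaw] about the fixed x, y, z axes, in that order (R = Rz(yaw) Ry(pitch) Rx(roll)).
In Python, from workcell import env gives the robot as it stands.
- The arm moves only by the shell command python3 -m pendant 'ROWS' [FORCE]. ROWS is JSON, a list that holds one entry, the list of rows, each a list of 7 numbers: the turn, a rotation vector about the world's x, y, z in rad, then the shift along the world's x, y, z in cm, then the opening, from 0 (shut) to 1 (fully open). A call has 1 to 8 rows; each row is the pose to reach, as a shift and turn from the pose commanded when the call began; what a row does not reach only later rows make up. A row lasts 1/8 s, in which the tool goes at most 62.5 mm and 10.7 degrees, less where a joint would pass 70% of its speed; a pose out of reach is approached as far as the arm can. A call with a gripper value outside its range is refused whole. The fingers move at their own pace and stop on an object; FORCE is the grip in N (left out, the last holds). Time passes only in rows, so rows that repeat a pose let the fingers close. It gives the time, the measured TCP pose, the force, the opening and the grip force at its end, in the units of the state.
- env.read_state(): the state, without advancing time (a new reading comes with each control period).
- env.capture(name): name is "side" or "top"; returns the picture (400x640x3 uint8, red, green, blue); there is no depth.
- env.camera_params(name): a dict with "camera_matrix" (3x3 intrinsics, pixels), "extrinsics" (4x4, takes a point from world to camera coordinates). Camera axes: x right, y down, z forward; pixel columns grow to the right and rows downward; lengths in m; the calibration is good to about 2 mm. A picture is of the moment at which its call begins. camera_params takes no time and is no camera call.
- env.finish_job(): hands the job in; it is judged then, once.
The state is a dict: "clock": time; "joint_positions": joint angles; "qvel": joint speeds; "joint_torque": joint torques, N m; "ee_pos": TCP position; "tool_rot": TCP orientation; "wrist_force": force on the tool from outside, world axes, zero at the start; "moment": the same for the moment, N m; "grip_width": opening from 0.0 (shut) to 1.0 (fully open); "grasp_force": force on a finger pad.
Only numpy, scipy, OpenCV 4.12 (cv2) and the standard library are available. Lean on these libraries where they do the work, as an engineer would, in place of code of your own. Each camera call takes 0.05 s, during which the arm holds its last target. There are 200 camera calls.

### The job

Start a delicates wash with the wireless buttons on the worktop: with the fingertips press the blue button (delicates) well down and let it spring back, then do the same with the green button (start). Press gently, one button at a time, and leave the red and yellow buttons unpressed. Shift, lift or knock over nothing, neither the pucks that carry the buttons nor the sewing and laundry things between them.

Things in the scene. Friction and masses are not known exactly. Their poses are not given: they have to be found in the camera images.
- blue_pod: loose wireless button, the delicates button: a round white puck 52 mm across and 16 mm tall on a thin rubber foot, about 0.15 kg, standing on the worktop, with a round blue cap in its top. Origin at the centre of its underside, z up
- blue_top (a point): centre of the top face of the blue cap, which is 36 mm across; 28 mm above the worktop when up, and it goes down with the cap
- blue_button (a joint): how far the blue cap is pressed down, m: 0 up, 0.008 at its stop. It springs back; it takes about 2 N to start moving, 4 N at 4 mm and 6 N at the stop. A press counts from 4 mm
- green_pod: loose wireless button, the start button: a round white puck 52 mm across and 16 mm tall on a thin rubber foot, about 0.15 kg, standing on the worktop, with a round green cap in its top. Origin at the centre of its underside, z up
- green_top (a point): centre of the top face of the green cap, which is 36 mm across; 28 mm above the worktop when up, and it goes down with the cap
- green_button (a joint): how far the green cap is pressed down, m: 0 up, 0.008 at its stop. It springs back; it takes about 2 N to start moving, 4 N at 4 mm and 6 N at the stop. A press counts from 4 mm
- red_pod: loose wireless button, the cancel button, to be left alone: a round white puck 52 mm across and 16 mm tall on a thin rubber foot, about 0.15 kg, standing on the worktop, with a round red cap in its top. Origin at the centre of its underside, z up
- red_top (a point): centre of the top face of the red cap, which is 36 mm across; 28 mm above the worktop when up, and it goes down with the cap
- red_button (a joint): how far the red cap is pressed down, m: 0 up, 0.008 at its stop. It springs back; it takes about 2 N to start moving, 4 N at 4 mm and 6 N at the stop. A press counts from 4 mm
- yellow_pod: loose wireless button, the pause button, to be left alone: a round white puck 52 mm across and 16 mm tall on a thin rubber foot, about 0.15 kg, standing on the worktop, with a round yellow cap in its top. Origin at the centre of its underside, z up
- yellow_top (a point): centre of the top face of the yellow cap, which is 36 mm across; 28 mm above the worktop when up, and it goes down with the cap
- yellow_button (a joint): how far the yellow cap is pressed down, m: 0 up, 0.008 at its stop. It springs back; it takes about 2 N to start moving, 4 N at 4 mm and 6 N at the stop. A press counts from 4 mm
- spool_red: bystander: wooden spool of red thread, 30 mm across, 48 mm tall, standing upright. Loose. Origin on its underside, near its centre
- spool_cream: bystander: white spool of cream thread, 30 mm across, 48 mm tall, standing upright. Loose. Origin on its underside, near its centre
- peg_green: bystander: green clothes peg lying flat, 15 x 72 mm, 12 mm high; its length is along its y axis. Loose. Origin on its underside, near its centre
- tape_measure: bystander: red round tape measure lying flat, 56 mm across, 19 mm high, yellow tape end sticking out along its -y; the centre of the round case lies 16 mm along +y from the origin. Loose. Origin on its underside
- dosing_cup: bystander: light blue open measuring cup, 71 mm across, 62 mm tall, with a tab at the rim. Loose. Origin on its underside, near its centre
Mind the look-alikes: they are no part of the job. Leave any turquoise look-alike of the green_pod alone. What is shaped like the blue_pod but purple is not meant.

How it is judged:
By the outcome, as a careful person would: the job done as asked, in the order asked, and still so for the second after the job is handed in, with the robot touching nothing.
It also fails if it takes over 40 s, if anything falls off the work surface, if the arm or the gripper's body presses on something with over 40 N, if the wrist force passes 120 N, or if a joint passes its speed limit or range.

## Working session

There is one attempt and no reset: what is moved stays moved. The work goes in short steps, Python scripts to look and compute and a shell command to move; the robot and the scene stay as the last step left them, time stands still between calls to the robot, and variables do not carry over. Pictures are saved under pics/ and viewed, at most 10 in all, crops included, and the job is handed in when it is done.

```bash
mkdir -p pics
cat > h.py <<'E'
import numpy as np, cv2
from workcell import env
def ray(cam,u,v,z):
    p=env.camera_params(cam);K=np.array(p["camera_matrix"]);E=np.array(p["extrinsics"])
    R=E[:3,:3];t=E[:3,3];c=-R.T@t
    d=R.T@np.linalg.solve(K,[u,v,1.]);return c+d*(z-c[2])/d[2]
E
python3 - <<'E'
from h import *
for n in ("top","side"):
    cv2.imwrite(f"pics/{n}0.png",env.capture(n)[:,:,::-1])
s=env.read_state();print(s["clock"],s["ee_pos"],s["tool_rot"],s["grip_width"],s["wrist_force"])
E
```

```text
0.1 [0.24820336 0.49023798 0.23056907] [-3.14006884e+00 -1.77329316e-04  2.67281223e+00] 1.002031053722538 [0.18609055 0.78405758 0.81538205]
```

View pics/top0.png

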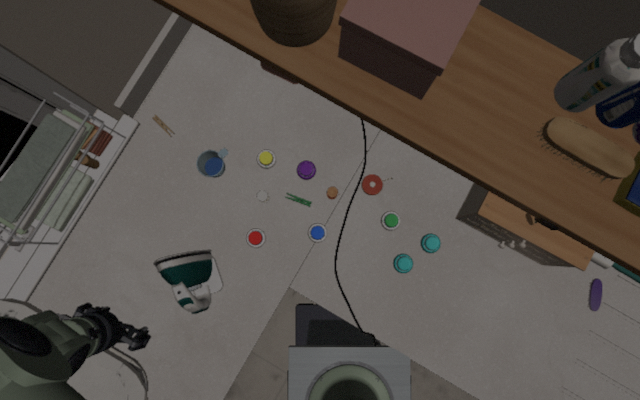

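View pics/side0.png

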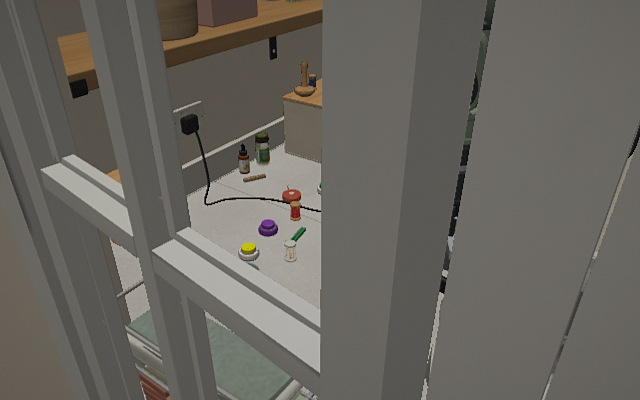

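The top view shows the blue cap at about (317,232), green at (391,220), red at (256,238), yellow at (265,158) and purple at (306,170). The turquoise look-alikes are at (431,243) and (403,263). The side view is mostly blocked. Next I'll refine the two targets.

Run:
```python
from h import *
im=cv2.imread("pics/top0.png")
hsv=cv2.cvtColor(im,cv2.COLOR_BGR2HSV)
for n,u,v,lo,hi in (("blue",317,232,100,125),("green",391,220,50,78)):
    m=np.zeros(im.shape[:2],np.uint8);a=slice(v-15,v+15),slice(u-15,u+15)
    m[a]=cv2.inRange(hsv[a],(lo,90,40),(hi,255,255))
    M=cv2.moments(m,True);c=(M["m10"]/M["m00"],M["m01"]/M["m00"])
    print(n,M["m00"],c,ray("top",*c,0.026))
for n,u,v,z in (("red",256,238,.028),("spool_r",332,192,.048),("cup",211,163,.06),("tape",372,184,.019),("shelf0",362,117,0.4),("iron",183,280,.1),("peg",298,199,.01),("turq",431,243,.028),("turq2",403,263,.028),("cord",345,232,0),("washer?",310,300,.0)): print(n,ray("top",u,v,z))
p=env.camera_params("top");E=np.array(p["extrinsics"]);print(-E[:3,:3].T@E[:3,3])
cv2.imwrite("pics/crop.png",cv2.resize(im[140:290,230:450],None,fx=3.6,fy=3.6,interpolation=cv2.INTER_CUBIC))
```

```text
blue 142.0 (317.0845070422535, 232.1338028169014) [0.44863612 0.08525747 0.026     ]
green 136.0 (390.9632352941176, 220.02941176470588) [ 0.48098546 -0.10839214  0.026     ]
red [0.432747   0.24452271 0.028     ]
spool_r [0.55181969 0.04689221 0.048     ]
cup [0.62477626 0.35989031 0.06      ]
tape [ 0.57715584 -0.06019597  0.019     ]
shelf0 [ 6.51670056e-01 -2.01080162e-04  4.00000000e-01]
iron [0.3280869  0.41147801 0.1       ]
peg [0.53737197 0.13655122 0.01      ]
turq [ 0.42126459 -0.21170441  0.028     ]
turq2 [ 0.36931215 -0.13797546  0.028     ]
cord [0.45026398 0.01082735 0.        ]
washer? [0.27125675 0.10333079 0.        ]
[0.39868915 0.08081012 1.29475913]
```

View pics/crop.png

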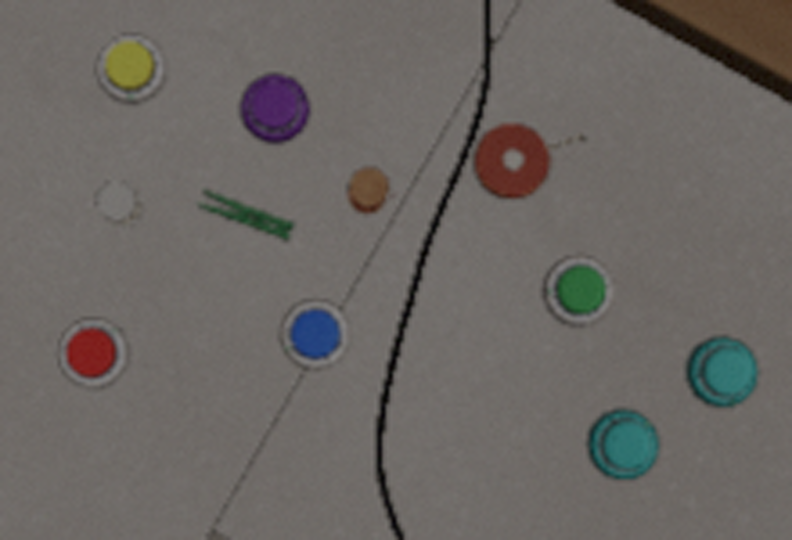

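The crop confirms the centres: blue at (316,333) and green at (581,290) in crop pixels, both standing clear of their neighbours. I'll raise the tool, shut the fingers and go above blue.

```bash
python3 -m pendant '[[[0,0,0,0,0,5,0],[0,0,0,2.5,-5,6,0],[0,0,0,5,-10,6,0],[0,0,0,7.5,-15,6,0],[0,0,0,10,-20,6,0],[0,0,0,12.5,-25,6,0],[0,0,0,15,-30,5,0],[0,0,0,17.5,-35,2,0]]]' 20
```

```text
clock: 1.1
ee_pos: [0.4248, 0.1399, 0.2524]
tool_rot: [3.139, 0.003, 2.673]
wrist_force: [0.8, 0.1, -0.1]
grip_width: 0.001
grasp_force: 0.0
```

```bash
python3 -m pendant '[[[0,0,0,1.2,-2.7,-3,0],[0,0,0,2.5,-5.5,-7,0],[0,0,0,2.5,-5.5,-11,0],[0,0,0,2.5,-5.5,-15,0],[0,0,0,2.5,-5.5,-18,0],[0,0,0,2.5,-5.5,-19,0],[0,0,0,2.5,-5.5,-19,0]]]'
python3 - <<'E'
from h import *
im=env.capture("top")[:,:,::-1]
cv2.imwrite("pics/t2.png",cv2.resize(im[160:290,240:440],None,fx=4,fy=4,interpolation=cv2.INTER_CUBIC))
s=env.read_state();print(s["ee_pos"],s["wrist_force"])
E
```

```text
clock: 1.98
ee_pos: [0.4478, 0.0864, 0.0616]
tool_rot: [-3.141, -0.001, 2.673]
wrist_force: [-0.0, 0.4, -0.2]
grip_width: -0.001
grasp_force: 0.0
[0.44857343 0.08649451 0.06229303] [ 0.35816822 -0.82789303  0.53259617]
```

View pics/t2.png

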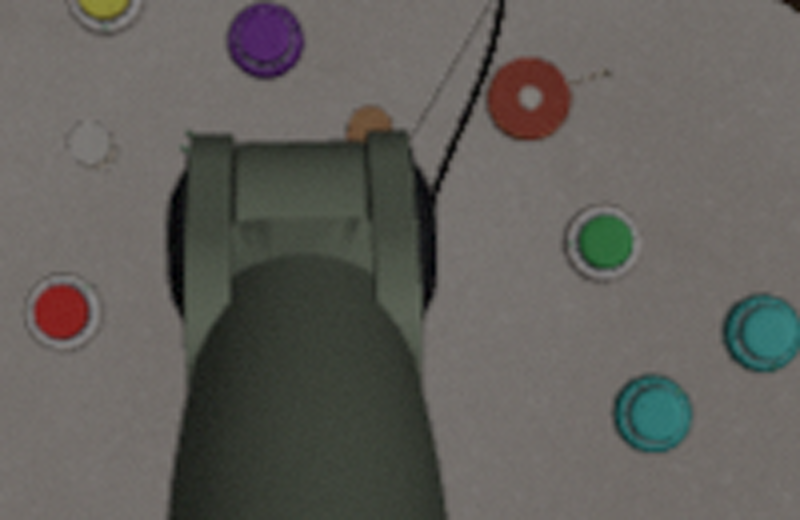

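The arm hides blue in this view, but the tool pose agrees with the target to about 1 mm and nothing else has moved. I'll press now.

```bash
python3 -m pendant '[[[0,0,0,0,-0.1,-1.8,0],[0,0,0,0,-0.1,-3,0],[0,0,0,0,-0.1,-3.4,0],[0,0,0,0,-0.1,-3.7,0],[0,0,0,0,-0.1,-3.9,0],[0,0,0,0,-0.1,-3.9,0]]]'
```

```text
clock: 2.78
ee_pos: [0.4482, 0.0855, 0.023]
tool_rot: [3.141, 0.0, 2.673]
wrist_force: [-1.8, -0.3, 4.2]
grip_width: -0.003
grasp_force: 2.2
```

```bash
python3 -m pendant '[[[0,0,0,0,0,-0.1,0],[0,0,0,0,0,-0.2,0],[0,0,0,0,0,-0.2,0]]]'
```

```text
clock: 3.15
ee_pos: [0.4482, 0.0855, 0.0208]
tool_rot: [3.141, 0.0, 2.673]
wrist_force: [-2.0, 1.3, 4.7]
grip_width: -0.004
grasp_force: 2.7
```

Blue is about 7 mm down. Now I'll lift straight up, then cross to above green.

```bash
python3 -m pendant '[[[0,0,0,0,0,0.6,0],[0,0,0,0,0,1.5,0],[0,0,0,0,0,5,0],[0,0,0,0,0,10,0],[0,0,0,0.8,-5,12,0],[0,0,0,1.7,-10,12,0],[0,0,0,2.5,-15,12,0],[0,0,0,3.3,-19.4,12,0]]]'
python3 - <<'E'
from h import *
im=env.capture("top")[:,:,::-1]
cv2.imwrite("pics/t3.png",cv2.resize(im[140:290,230:450],None,fx=3.6,fy=3.6,interpolation=cv2.INTER_CUBIC))
E
python3 -m pendant '[[[0,0,0,0,0,-3,0],[0,0,0,0,0,-6,0],[0,0,0,0,0,-8,0],[0,0,0,0,0,-8,0]]]'
```

```text
clock: 4.15
ee_pos: [0.4814, -0.1105, 0.1414]
tool_rot: [3.142, 0.001, 2.672]
wrist_force: [-0.3, 0.0, -0.4]
grip_width: -0.001
grasp_force: 0.0
clock: 4.7
ee_pos: [0.4798, -0.108, 0.0597]
tool_rot: [-3.141, -0.003, 2.673]
wrist_force: [-0.4, -0.7, 0.9]
grip_width: -0.0
grasp_force: 0.0
```

View pics/t3.png

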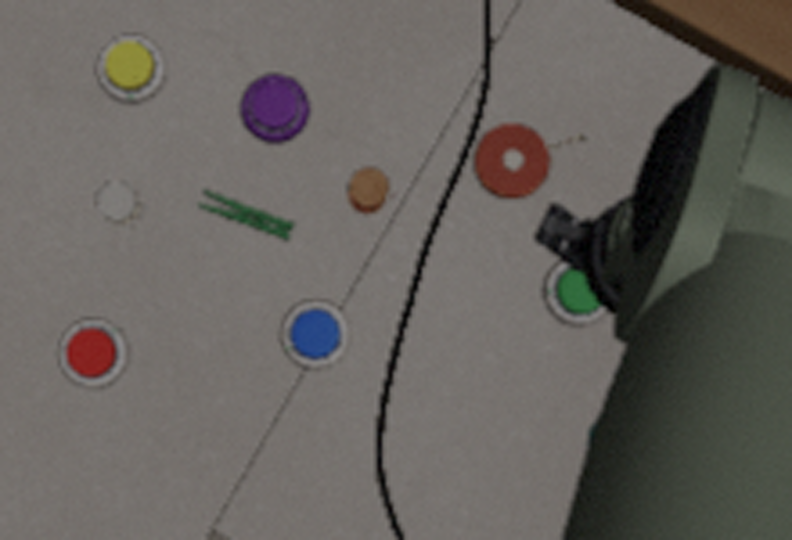

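Blue is back up at (316,333), and nothing has moved. The tool is over green, so I'll press it.

```bash
python3 -m pendant '[[[0,0,0,0,0,-1.8,0],[0,0,0,0,0,-3,0],[0,0,0,0,0,-3.4,0],[0,0,0,0,0,-3.7,0],[0,0,0,0,0,-3.9,0],[0,0,0,0,0,-3.9,0],[0,0,0,0,0,-3.9,0]]]'
```

```text
clock: 5.58
ee_pos: [0.481, -0.1085, 0.022]
tool_rot: [3.141, -0.0, 2.673]
wrist_force: [-1.5, 1.8, 5.9]
grip_width: -0.003
grasp_force: 2.4
```

About 6 mm down at roughly 5 N. I'll go 1 mm deeper, then release and back off the way I came.

```bash
python3 -m pendant '[[[0,0,0,0,0,-0.1,0],[0,0,0,0,0,-0.1,0],[0,0,0,0,0,0.6,0],[0,0,0,0,0,1.5,0],[0,0,0,0,0,5,0],[0,0,0,0,0,10,0],[0,0,0,0,0,15,0],[0,0,0,0,0,20,0]]]'
python3 -m pendant '[[[0,0,0,-1,5,0,0],[0,0,0,-2,10,0,0],[0,0,0,-3,15,0,0],[0,0,0,-5,20,0,0],[0,0,0,-7,25,0,0],[0,0,0,-9,30,0,0],[0,0,0,-9,30,0,0]]]'
python3 - <<'E'
from h import *
im=env.capture("top")[:,:,::-1]
cv2.imwrite("pics/t4.png",cv2.resize(im[140:290,230:450],None,fx=3.6,fy=3.6,interpolation=cv2.INTER_CUBIC))
E
```

```text
clock: 6.58
ee_pos: [0.4813, -0.1088, 0.2241]
tool_rot: [-3.141, 0.002, 2.673]
wrist_force: [1.9, -0.3, -0.3]
grip_width: 0.003
grasp_force: 0.0
clock: 7.45
ee_pos: [0.3899, 0.1941, 0.2224]
tool_rot: [3.141, 0.001, 2.679]
wrist_force: [1.0, -1.5, -0.3]
grip_width: -0.001
grasp_force: 0.0
```

View pics/t4.png

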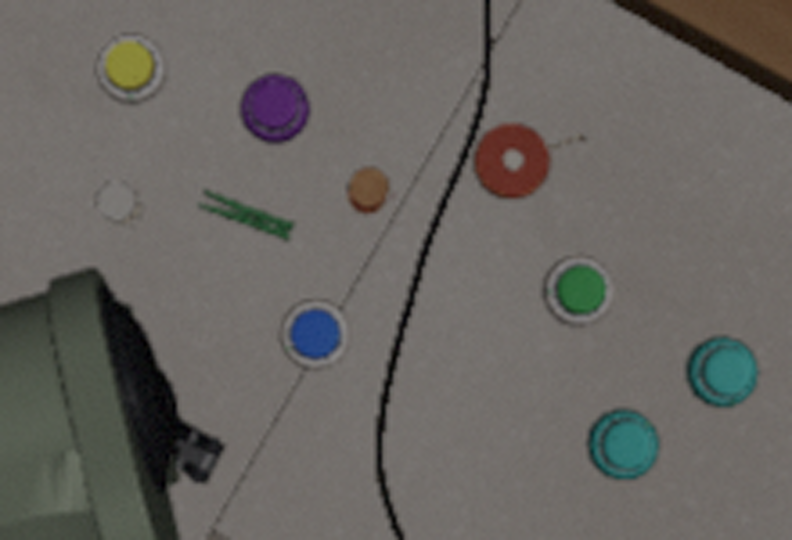

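Blue at (316,333) and green at (581,290) are both back up and unmoved. Everything else in view is where it was, and the arm is clear.

```bash
python3 -c "
from workcell import env
print(env.finish_job())"
```

```text
the job is handed in; nothing more can be done
None
```

I pressed blue about 7 mm down, then green 6–7 mm, each at about 5–6 N; both sprang back. Red and yellow weren't pressed, nothing moved in the last view (arm over red, cup out of frame), and the job was handed in at about 7.5 s.

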